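# Snap a damper reservoir onto the drip bar

### The arm

A 7-joint arm with a two-finger parallel gripper is mounted at the origin on the work surface. World frame = base frame: x ahead of the robot, y to its left, z up, the work surface at z = 0. Lengths are in m, angles in rad, forces in N, time in s.
With the tool pointing down it reaches from about 0.425 to 0.875 m from the base axis. Payload 4.7 kg.
Tool frame: the origin (TCP) lies midway between the tips of the shut fingers; the grasp point (between the pads) lies 19 mm behind it; z points along the fingers, y is the direction in which the jaws open and shut (so a half turn about z gives the same grasp; the last joint's range is limited). The gripper opens to 87 mm and grips with 3 to 60 N. Pads are 19 mm wide; open, the fingers measure 117 mm over their backs; the gripper's body (75 mm by 190 mm) begins 51 mm behind the grasp point.
Start: joints at [-1.195, 0.321, -0.07, 1.45, 0.023, 1.371, -0.057], TCP at [0.23, 0.608, 0.187] pointing down, gripper open.
Joint ranges: [-2.86, 2.86], [-0.3, 2.09], [-1.38, 1.24], [0.06, 2.45], [-1.56, 4.7], [0.09, 2.05], [-2.69, 2.69]. Speed limits (rad/s): [2.57, 2.57, 3.14, 3.14, 3.14, 3.14, 3.14].

### API

Orientations are given as a rotation vector (axis times angle).
In Python, from bench import get_state, eyes, job gives the robot as it stands. The module is installed in compiled form; this text tells all that it offers.
- The arm moves only by the shell command python3 -m jog 'ROWS' [FORCE]. ROWS is JSON, a list that holds one entry, the list of rows, each a list of 5 numbers: the opening, from 0 (shut) to 1 (fully open), then the shift along the tool's x, y, z in units of 40 mm (1.0 is 40 mm), then the turn about the tool's z in units of 5 degrees (1.0 is 5 degrees). In form: [[[jaw, dx, dy, dz, turn], ...]]. A call has 1 to 10 rows; each row shifts and turns the commanded pose from where the row before left it, along the tool's axes as they then stand; what a row does not reach is not made up. A row lasts 1/8 s, in which the tool goes at most 62.5 mm and 10.7 degrees, less where a joint would pass 70% of its speed; a pose out of reach is approached as far as the arm can. A call is refused whole if a number of a shift passes 1 or a number of a turn 1, either way. A call with a gripper value outside its range is refused whole. The fingers move at their own pace and stop on an object; FORCE is the grip in N (left out, the last holds). Time passes only in rows, so rows that do not move let the fingers close. It gives the time, the measured TCP pose, the force and the opening at its end, in the units of the state.
- get_state(): the state, without advancing time (a new reading comes with each control period).
- eyes.get_image(name): name is "side" or "top"; returns (picture, depth): 400x640x3 uint8, red, green, blue; 400x640 float32, m along the optical axis (not along the pixel's ray), 0 where there is no reading.
- eyes.camera_params(name): a dict with "camera_matrix" (3x3 intrinsics, pixels), "pose" (4x4, takes a point from camera to world coordinates). Camera axes: x right, y down, z forward; pixel columns grow to the right and rows downward; lengths in m; the calibration is good to about 2 mm. A picture is of the moment at which its call begins. camera_params takes no time and is no camera call.
- job.close_job(): hands the job in, once; it reports no verdict.
The state is a dict: "time": time; "joint_positions": joint angles; "qd": joint speeds; "joint_torque": joint torques, N m; "position": TCP position; "tool_rot": TCP orientation; "ft_force": force on the tool from outside, world axes, zero at the start; "torque": the same for the moment, N m; "grip_width": opening from 0.0 (shut) to 1.0 (fully open).
Only numpy, scipy, OpenCV 4.12 (cv2) and the standard library are available. Lean on these libraries where they do the work, as an engineer would, in place of code of your own. Each camera call takes 0.05 s, during which the arm holds its last target. There are 200 camera calls.

### The job

Hang the freshly washed damper reservoir up to drain: take it by the flat tab on top of its snap hook and push the hook down onto the drip bar above the perforated tray, so that the bar itself forces the sprung gate open and the gate flicks shut behind it. Be gentle with the bar (never more than about 25 N), leave the reservoir hanging still from the closed hook, and do not disturb the wrench, screwdriver, collar and piston.

Things in the scene. Friction and masses are not known exactly. Their poses are not given: they have to be found in the camera images.
- hanger: Damper reservoir: upright aluminium canister, diameter 52 mm, 64 tall, with a rigid flat steel snap hook on top, 207 tall overall, about 0.4 kg in all (varies). Origin: centre of the canister's underside; z up, x towards the open side of the hook. The hook lies in the x-z plane, 14 thick (y): spine at x = -19, crook over the top, nose at x = +16.5 (both 9 wide), nose's lower end at z = 122.
- mouth (a point): On the hanger's z axis, 91 mm above its underside. Between canister top (z 64) and nose (z 122) the hook is open on its +x side: the bar goes in there sideways, its centre at z 74 to 108, until it is under the gate at x = 0 (+-4); then the hook is pushed straight down on it, about 55 mm.
- seat (a point): Where the bar's centre lies when seated in the inverted-V crook: on the hanger's z axis, 146.5 mm above its underside. The gate slips off the bar and flicks shut when the bar's centre is about 142 above the underside; at 146.5 the force climbs steeply.
- grip (a point): Grasp centre on the flat steel tab on top of the hook, 188 mm above the hanger's underside. The tab is 24 mm wide (hanger's x), 14 thick (hanger's y), from 160 to 207 above the underside. Take it from above; across the 24 mm it tips least.
- gate (a joint): Angle of the sprung gate, rad: 0 shut, 0.97 fully open (swung up and in against the spine). Hinged on the spine 106 mm above the underside, 15 mm behind the axis; 33 long, it slopes up to the nose. Spring: 0.08 N m shut, 0.16 fully open; pushing the bar past it takes about 5 to 8 N.
- stand: Drip stand, fixed to the bench. Origin: centre of the underside of its perforated steel tray (224 mm by 228, rim 14 high); z up, y along the drip bar. Posts 16 square, 225 tall, at y = +-130, with clamps 24 wide (y) and 28 deep carrying the bar.
- bar_mean (a point): Fixed mark on the stand, 185 mm straight above its origin: the mean place of the drip bar's middle. The bar is a horizontal steel rod, diameter 10, along the stand's y, 236 free between the clamps. It was clamped by hand 13 mm or less above or below this mark and its height is not measured: feel (or see) it. It does not give way.
- wrench: Bystander: steel wrench lying on the bench.
- screwdriver: Bystander: screwdriver with green handle lying on the bench.
- collar: Bystander: flat aluminium collar, 64 mm across, 14 mm high.
- piston: Bystander: small steel piston with upright stem, 44 mm across, 50 mm high.

How it is judged:
On the way:
1. the bar pushes the gate open (value of joint gate above 0.45 rad and contact force between hanger and stand above 1 N and height (world z) of hanger above 0.02 m), for 0.05 s.
At the end, for the whole second after the job is handed in: The hanger hangs from the bar, bar in the crook (seat within 8 mm of the bar sideways, 165 to 202 mm above the bench, between the clamps), gate shut (below 0.12 rad), within 0.25 rad of upright, slower than 50 mm/s (value of joint gate below 0.12 rad and x of seat in the frame of stand between -0.008 and 0.008 m and y of seat in the frame of stand between -0.115 and 0.115 m and height (world z) of seat between 0.165 and 0.202 m and angle between hanger's own z axis and vertical below 0.25 rad and contact force between hanger and stand above 1 N and linear speed of hanger below 0.05 m/s); the robot touches nothing.
It fails at once if the hanger is forced against the stand with more than 25 N (contact force between hanger and stand above 25 N).
It fails at once if the robot presses on the stand with more than 25 N (contact force between any of the fingers, the arm and stand above 25 N).
It fails at once if a bystander is moved more than 20 mm (distance of any of wrench, screwdriver, collar, piston from where it was at the start of the episode above 0.02 m).
It also fails if it takes over 45 s, if anything falls off the work surface, if the arm or the gripper's body presses on something with over 40 N, if the wrist force passes 120 N, or if a joint passes its speed limit or range.

## Working session

There is one attempt and no reset: what is moved stays moved. The work goes in short steps, Python scripts to look and compute and a shell command to move; the robot and the scene stay as the last step left them, time stands still between calls to the robot, and variables do not carry over. Pictures are saved under pics/ and viewed, about 8 in all and at most 12, crops included, and the job is handed in when it is done.

```bash
mkdir -p pics
cat > h.py <<'E'
import numpy as np,cv2
from bench import get_state,eyes,job
def grab(n,f):
    im,d=eyes.get_image(n); cv2.imwrite(f'pics/{f}.png',im[:,:,::-1]); np.savez(f'pics/{f}.npz',im=im,d=d); return im,d
def pts(n,d):
    p=eyes.camera_params(n);K=np.array(p['camera_matrix']);T=np.array(p['pose'])
    v,u=np.indices(d.shape);P=np.stack([(u-K[0,2])/K[0,0]*d,(v-K[1,2])/K[1,1]*d,d],-1)
    W=P@T[:3,:3].T+T[:3,3];W[d<=0]=np.nan;return W
E
python3 - <<'E'
from h import *
for n in('side','top'):
    grab(n,n+'0');p=eyes.camera_params(n);print(n,np.round(p['camera_matrix'],1).tolist(),np.round(p['pose'],3).tolist())
s=get_state();print(s)
E
```

```text
side [[364.3, 0.0, 314.4], [0.0, 364.3, 194.9], [0.0, 0.0, 1.0]] [[-0.999, -0.012, 0.037, 0.62], [-0.034, 0.739, -0.673, 0.451], [-0.02, -0.674, -0.739, 0.622], [0.0, 0.0, 0.0, 1.0]]
top [[425.1, 0.0, 319.2], [0.0, 425.1, 197.9], [0.0, 0.0, 1.0]] [[0.004, -0.986, 0.164, 0.478], [-0.999, -0.01, -0.035, 0.013], [0.036, -0.164, -0.986, 1.024], [0.0, 0.0, 0.0, 1.0]]
{'time': 0.1, 'joint_positions': array([-1.19490026,  0.32172473, -0.07006367,  1.45155327,  0.02256614,
        1.37080899, -0.05689612]), 'qd': array([ 0.00028542, -0.00250658,  0.00103465, -0.00234871, -0.00014373,
        0.0006904 , -0.00167453]), 'joint_torque': array([-1.04813564e-04, -4.92570305e+01, -4.05689422e-01, -3.13397205e+01,
       -6.40074327e-02,  3.95413698e-02,  7.64173092e-05]), 'position': array([0.22992121, 0.60737902, 0.18648632]), 'tool_rot': array([-5.65162231e-01, -3.09009355e+00,  2.65647244e-03]), 'ft_force': array([-0.25644687,  0.33359192,  0.22588102]), 'torque': array([-0.00213063,  0.00080381, -0.00967868]), 'grip_width': 1.0022908956048715}
```

View pics/top0.png

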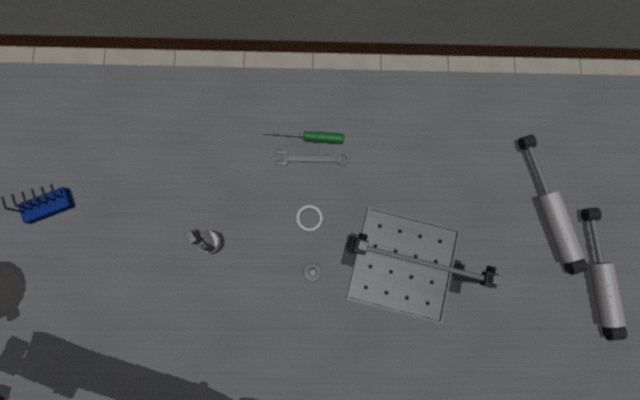

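View pics/side0.png

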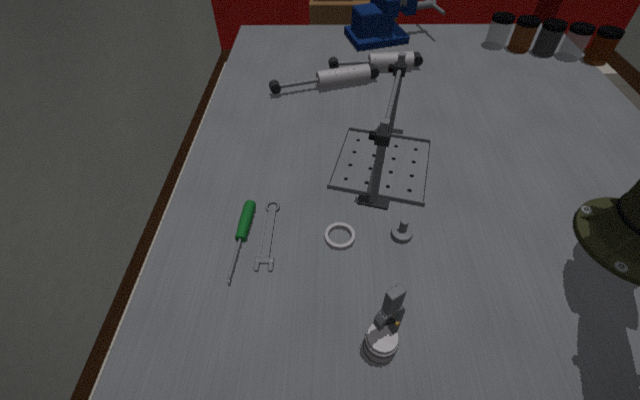

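The top view shows the hanger at about (208,240), the stand tray centred at about (402,264) and the bar running from (362,246) to (490,277). The side view shows the hanger at about (385,330), with the tab at (395,298). Next I'll measure them from depth.

Run:
```python
from h import *
for n,(u0,v0,u1,v1),(a0,b0,a1,b1) in(('top',(180,220,232,260),(340,200,505,325)),('side',(355,275,415,365),(320,45,440,215))):
    d=np.load(f'pics/{n}0.npz')['d'];W=pts(n,d)
    w=W[v0:v1,u0:u1].reshape(-1,3);w=w[np.isfinite(w[:,2])&(w[:,2]>.012)]
    print(n,'hanger',len(w),w.min(0).round(4),w.max(0).round(4))
    for lo,hi in((.02,.055),(.055,.07),(.1,.15),(.15,.2),(.2,.215)):
        q=w[(w[:,2]>lo)&(w[:,2]<hi)]
        if len(q)>3:
            r=cv2.minAreaRect(q[:,:2].astype(np.float32)*1000);print(lo,hi,len(q),q.mean(0).round(4),np.round(r[0],1),np.round(r[1],1),round(r[2],1))
    w=W[b0:b1,a0:a1].reshape(-1,3);w=w[np.isfinite(w[:,2])&(w[:,2]>.004)]
    for nm,lo,hi in(('tray',.004,.03),('bar',.165,.208),('posttop',.212,.24)):
        q=w[(w[:,2]>lo)&(w[:,2]<hi)]
        if len(q)>3:
            r=cv2.minAreaRect(q[:,:2].astype(np.float32)*1000);print(nm,len(q),q.mean(0).round(4),np.round(r[0],1),np.round(r[1],1),round(r[2],1))
    q=w[(w[:,2]>.165)&(w[:,2]<.208)]
    if len(q)>9:
        c=q[:,:2].mean(0);V=np.linalg.svd(q[:,:2]-c)[2][0];t=(q[:,:2]-c)@V
        print('bardir',V,np.degrees(np.arctan2(V[1],V[0])))
        for a in np.arange(-.14,.14,.04):
            k=(t>a)&(t<a+.04);z=q[k,2]
            if k.sum()>3:print('  t',a.round(2),k.sum(),q[k].mean(0).round(4),'z pct',np.percentile(z,[10,50,90,98]).round(4))
im=cv2.imread('pics/top0.png');im2=cv2.imread('pics/side0.png')
a=cv2.resize(im[215:270,170:250],(800,550),interpolation=2)
b=cv2.resize(im2[270:370,350:430],(440,550),interpolation=2)
cv2.imwrite('pics/crop0.png',np.hstack([cv2.resize(im[220:260,180:232],(360*1,277)),cv2.resize(im2[275:365,355:415],(185,277))]))
```

```text
top hanger 650 [0.5123 0.2025 0.0128] [0.5635 0.2461 0.2102]
0.02 0.055 105 [0.5337 0.2123 0.0418] [536.5 221.6] [38.9 52.1] 76.4
0.055 0.07 210 [0.5429 0.2208 0.0638] [538.2 223.8] [41.2 47. ] 86.1
0.1 0.15 100 [0.5299 0.2195 0.129 ] [538.4 224.8] [45.3 14.6] 25.0
0.15 0.2 106 [0.5347 0.2225 0.17  ] [537.8 228.1] [36.3 14. ] 32.0
0.2 0.215 101 [0.5376 0.2279 0.2068] [537.8 228.6] [23.5 14.2] 31.5
tray 7131 [ 0.4903 -0.2352  0.0069] [ 498.3 -275.9] [406.  294.8] 90.0
bar 993 [ 0.4911 -0.2298  0.1935] [ 496.7 -225.4] [284.1  40.3] 76.1
posttop 185 [ 0.4872 -0.2368  0.2238] [ 491.  -223.9] [276.   16.7] 76.0
bardir [0.24098412 0.97052906] 76.05536881497805
  t -0.14 248 [ 0.4647 -0.3445  0.1953] z pct [0.1872 0.197  0.202  0.2045]
  t -0.1 105 [ 0.4702 -0.3068  0.1919] z pct [0.1892 0.1921 0.1941 0.1949]
  t -0.06 104 [ 0.4797 -0.268   0.1917] z pct [0.1894 0.192  0.194  0.1952]
  t -0.02 105 [ 0.4895 -0.2292  0.1916] z pct [0.189  0.1915 0.1942 0.195 ]
  t 0.02 103 [ 0.4989 -0.1905  0.1915] z pct [0.1892 0.1916 0.1934 0.1945]
  t 0.06 105 [ 0.5087 -0.1519  0.1915] z pct [0.1892 0.1916
[... 649 characters left out ...]
.4965 -0.1976  0.1912] [ 494.3 -221.4] [285.8  39.7] 76.1
posttop 165 [ 0.4961 -0.1888  0.2215] [ 488.7 -219.8] [275.9  16. ] 76.1
bardir [0.24085421 0.97056131] 76.06303783599972
  t -0.14 41 [ 0.4653 -0.3137  0.1914] z pct [0.1894 0.1916 0.1928 0.1938]
  t -0.1 45 [ 0.4747 -0.2748  0.1912] z pct [0.1893 0.1914 0.1931 0.1936]
  t -0.06 47 [ 0.4844 -0.2362  0.1912] z pct [0.1897 0.1912 0.1926 0.1931]
  t -0.02 54 [ 0.4942 -0.1971  0.1913] z pct [0.1894 0.1916 0.1928 0.1933]
  t 0.02 44 [ 0.5023 -0.1637  0.1914] z pct [0.1891 0.1916 0.1931 0.1936]
  t 0.06 14 [ 0.5166 -0.1024  0.1992] z pct [0.1953 0.2001 0.2011 0.2014]
  t 0.1 323 [ 0.5247 -0.0877  0.1903] z pct [0.1763 0.1922 0.2014 0.2059]
```

View pics/crop0.png

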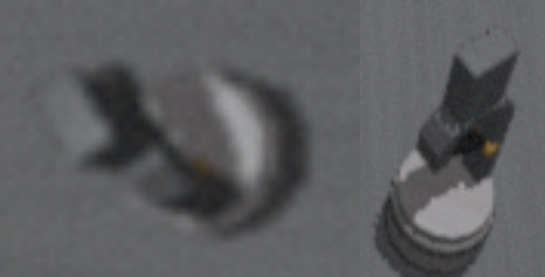

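The crop shows the hook's wide direction at about 32° in the world, with a yellow dot near the gate hinge. I still need to know which side is open.

Run:
```python
from h import *
c=np.array([.5365,.2304]);a=np.radians(32.7);X=np.array([np.cos(a),np.sin(a)]);Y=np.array([-X[1],X[0]])
for n,(u0,v0,u1,v1) in(('top',(180,220,232,260)),('side',(355,275,415,365))):
    f=np.load(f'pics/{n}0.npz');W=pts(n,f['d'])[v0:v1,u0:u1];im=f['im'][v0:v1,u0:u1].astype(int)
    y=(im[...,0]-im[...,2]>40);print(n,'yellow',[np.r_[(p[:2]-c)@X,(p[:2]-c)@Y,p[2]].round(3).tolist() for p in W[y][:4]])
    for lo,hi in((.067,.08),(.08,.1),(.1,.118),(.118,.13),(.13,.15)):
        k=(W[...,2]>lo)&(W[...,2]<hi);q=W[k][:,:2]-c
        print(lo,hi,len(q),np.round(np.percentile(q@X,[0,25,50,75,100]),3) if len(q) else '',(q@Y).mean().round(3) if len(q) else '')
s=get_state();from scipy.spatial.transform import Rotation as R
M=R.from_rotvec(s['tool_rot']).as_matrix();print(M.round(3),s['position'])
```

```text
top yellow []
0.067 0.08 18 [-0.023 -0.021 -0.012  0.001  0.02 ] -0.01
0.08 0.1 14 [-0.023 -0.023 -0.023 -0.022 -0.016] -0.005
0.1 0.118 29 [-0.023 -0.023 -0.014 -0.009  0.003] -0.007
0.118 0.13 23 [-0.023 -0.023  0.     0.006  0.018] -0.006
0.13 0.15 48 [-0.023 -0.022 -0.019 -0.016  0.021] -0.005
side yellow [[-0.015, 0.007, 0.11], [-0.014, 0.008, 0.11], [-0.015, 0.009, 0.109], [-0.016, 0.01, 0.11]]
0.067 0.08 43 [-0.024 -0.016 -0.015 -0.015  0.019] 0.005
0.08 0.1 36 [-0.023 -0.017 -0.016 -0.015 -0.014] 0.006
0.1 0.118 84 [-0.023 -0.016 -0.014 -0.011 -0.001] 0.005
0.118 0.13 76 [-0.023 -0.015 -0.001  0.015  0.021] 0.005
0.13 0.15 135 [-0.024 -0.014  0.018  0.02   0.021] 0.005
[[-0.935  0.354 -0.001]
 [ 0.354  0.935 -0.002]
 [-0.    -0.002 -1.   ]] [0.22992121 0.60737902 0.18648632]
```

Spine is at -x, so the open side faces +32.7° in the world. The tab is at (0.5365, 0.2304). The bar is at about 76°, centre near (0.4895, -0.2235), with its axis at z≈0.189. I'll start by raising the tool and turning it +36.6° about tool z.

```bash
cat >> h.py <<'E'
from scipy.spatial.transform import Rotation as R
def go(target,yaw=None):
    s=get_state();M=R.from_rotvec(s['tool_rot']).as_matrix();a=np.degrees(np.arctan2(M[1,1],M[0,1]))
    d=np.array(target)-s['position'];print('t',s['time'],'pos',s['position'].round(4),'rem',d.round(4),'units',(M.T@d/.04).round(2),'yaw_y',a.round(2),'tilt',M[:,2].round(3))
    if yaw is not None:print('turn units',round(((a-yaw+90)%180-90)/5,2))
    print('F',s['ft_force'].round(2),'grip',round(s['grip_width'],3),'q',s['joint_positions'].round(2))
E
python3 -m jog '[[[1,0,0,-1,1],[1,0,0,-0.6,1],[1,0,0,0,1],[1,0,0,0,1],[1,0,0,0,1],[1,0,0,0,1],[1,0,0,0,1],[1,0,0,0,0.3]]]'
python3 -c "from h import *;go([.5365,.2304,.25],32.7)"
```

```text
time: 1.1
position: [0.23, 0.6077, 0.2509]
tool_rot: [1.505, 2.757, -0.001]
ft_force: [0.6, -0.7, 0.2]
grip_width: 1.001
t 1.1 pos [0.23   0.6077 0.2509] rem [ 0.3065 -0.3773 -0.0009] units [-12.08   1.34   0.03] yaw_y 32.74 tilt [-0.    -0.001 -1.   ]
turn units 0.01
F [ 0.59 -0.67  0.22] grip 1.001 q [-1.26  0.3   0.01  1.35 -0.    1.49 -0.68]
```

```bash
python3 -m jog '[[[1,-1,0.11,0,0],[1,-1,0.11,0,0],[1,-1,0.11,0,0],[1,-1,0.11,0,0],[1,-1,0.11,0,0],[1,-1,0.11,0,0],[1,-1,0.11,0,0],[1,-1,0.11,0,0],[1,-1,0.11,0,0],[1,-1,0.11,0,0]]]'
python3 -m jog '[[[1,-1,0.11,0,0],[1,-1,0.11,0,0],[1,-0.08,0,0,0],[1,0,0,0,0]]]'
python3 - <<'E'
from h import *
go([.5365,.2304,.169],32.7)
for n in('side','top'):grab(n,n+'1')
a=cv2.imread('pics/side1.png')[200:380,280:480];b=cv2.imread('pics/top1.png')[160:300,130:290]
cv2.imwrite('pics/c1.png',np.hstack([cv2.resize(a,(400,360)),cv2.resize(b,(400,360))]))
E
```

```text
time: 2.35
position: [0.4842, 0.2943, 0.2514]
tool_rot: [-1.503, -2.759, -0.0]
ft_force: [0.5, 0.4, -0.2]
grip_width: 0.999
time: 2.85
position: [0.5357, 0.2306, 0.2512]
tool_rot: [-1.504, -2.757, -0.0]
ft_force: [-0.1, 0.5, 0.0]
grip_width: 1.003
t 2.85 pos [0.5357 0.2306 0.2512] rem [ 0.0008 -0.0002 -0.0822] units [-0.02  0.02  2.06] yaw_y 32.8 tilt [-0.001  0.    -1.   ]
turn units 0.02
F [-0.11  0.51  0.02] grip 1.003 q [-0.75  0.16  0.33  1.54 -0.05  1.46  0.16]
```

View pics/c1.png

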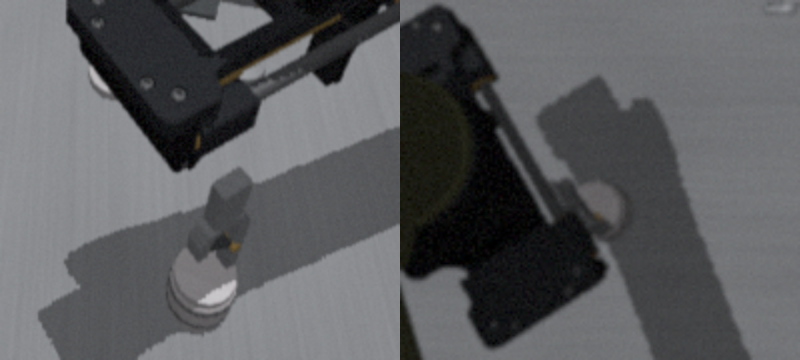

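Run:
```python
from h import *
for n,o in(('side',(280,200,2)),('top',(130,160,2.5))):
    p=eyes.camera_params(n);K=np.array(p['camera_matrix']);T=np.linalg.inv(p['pose'])
    im=cv2.imread(f'pics/{n}1.png')
    for P,c in(([.5357,.2306,.2512],(0,0,255)),([.5365,.2304,.207],(0,255,0)),([.5357+.841*.043,.2306+.541*.043,.2512],(255,0,255)),([.5357-.841*.043,.2306-.541*.043,.2512],(255,255,0))):
        q=K@(T[:3,:3]@P+T[:3,3]);q=q[:2]/q[2];print(n,q.round(0));cv2.circle(im,tuple(q.round().astype(int).tolist()),2,c,-1)
    cv2.imwrite(f'pics/{n}1b.png',im)
a=cv2.imread('pics/side1b.png')[200:380,280:480];b=cv2.imread('pics/top1b.png')[160:300,130:290]
cv2.imwrite('pics/c1b.png',np.hstack([cv2.resize(a,(400,360)),cv2.resize(b,(400,360))]))
W=pts('side',np.load('pics/side1.npz')['d'])
for v,u in((282,370),(270,390),(255,395),(240,400),(225,445)):print(v,u,W[v,u])
```

```text
side [401. 271.]
side [394. 290.]
side [370. 289.]
side [429. 255.]
top [183. 235.]
top [189. 237.]
top [171. 215.]
top [195. 256.]
282 370 [0.58651634 0.30785103 0.36409007]
270 390 [0.57040918 0.29862956 0.36719893]
255 395 [0.56755281 0.29260298 0.37954419]
240 400 [0.56227356 0.2793038  0.38095673]
225 445 [0.52061803 0.25784198 0.37371279]
```

View pics/c1b.png

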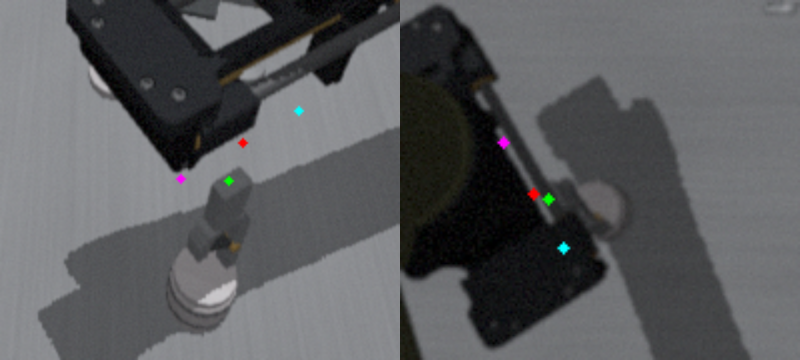

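The projected TCP sits over the tab as planned, so I'll descend and close at 40 N.

```bash
python3 -m jog '[[[1,0,0,0.7,0],[1,0,0,0.7,0],[1,0,0,0.65,0],[1,0,0,0,0]]]' 40
python3 -m jog '[[[0.4,0,0,0,0],[0.4,0,0,0,0],[0.3,0,0,0,0],[0.3,0,0,0,0],[0,0,0,0,0],[0,0,0,0,0],[0,0,0,0,0],[0,0,0,0,0]]]' 40
python3 -c "from h import *;go([.5365,.2304,.169],32.7)"
```

```text
time: 3.45
position: [0.5337, 0.231, 0.1674]
tool_rot: [-1.5, -2.757, 0.005]
ft_force: [-0.4, -0.7, 0.1]
grip_width: 1.0
time: 4.45
position: [0.5362, 0.2303, 0.1695]
tool_rot: [1.504, 2.758, 0.0]
ft_force: [0.1, 0.1, 0.3]
grip_width: 0.255
t 4.45 pos [0.5362 0.2303 0.1695] rem [ 0.0003  0.0001 -0.0005] units [-0.    0.01  0.01] yaw_y 32.77 tilt [ 0.  0. -1.]
turn units 0.01
F [0.11 0.09 0.34] grip 0.255 q [-0.74  0.19  0.33  1.66 -0.06  1.3   0.17]
```

```bash
python3 -m jog '[[[0,0,0,0,0],[0,0,0,-0.3,0],[0,0,0,-0.6,0],[0,0,0,-0.6,0],[0,0,0,-0.6,0],[0,0,0,-0.5,0.3],[0,0,0,0,1],[0,0,0,0,1],[0,0,0,0,1],[0,0,0,0,1]]]' 40
python3 -m jog '[[[0,0,0,0,1],[0,0,0,0,1],[0,0,0,0,1],[0,0,0,0,1],[0,0,0,0,1],[0,0,0,0,0]]]'
python3 - <<'E'
from h import *
h=np.array([np.cos(np.radians(-13.94)),np.sin(np.radians(-13.94))])
go(list(np.array([.4895,-.2235])-.07*h)+[.272],-13.94)
grab('side','side2');
E
```

```text
time: 5.7
position: [0.5354, 0.2299, 0.273]
tool_rot: [-1.996, -2.425, 0.003]
ft_force: [0.4, -1.1, -6.0]
grip_width: 0.253
time: 6.45
position: [0.5355, 0.23, 0.2731]
tool_rot: [-2.47, -1.941, 0.002]
ft_force: [-0.7, 0.5, -6.4]
grip_width: 0.254
t 6.45 pos [0.5355 0.23   0.2731] rem [-0.114  -0.4366 -0.0011] units [-11.28  -0.19   0.04] yaw_y -13.67 tilt [-0.001 -0.001 -1.   ]
turn units 0.05
F [-0.71  0.48 -6.43] grip 0.254 q [-0.8   0.15  0.39  1.5  -0.06  1.5  -0.64]
```

View pics/side2.png

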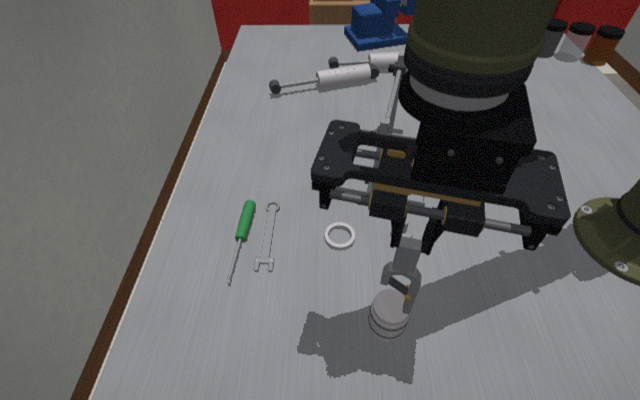

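The hanger is held and lifted. In the side view the tab is at (407,245), with the nose to the left (+x) and the gate closed. Next I'll carry it alongside the bar.

```bash
python3 -m jog '[[[0,-0.5,-0.02,0,0],[0,-0.9,-0.02,0,0],[0,-0.9,-0.02,0,0],[0,-0.9,-0.02,0,0],[0,-0.9,-0.02,0,0],[0,-0.9,-0.02,0,0],[0,-0.9,-0.02,0,0],[0,-0.9,-0.02,0,0],[0,-0.9,-0.02,0,0],[0,-0.9,-0.02,0,0]]]'
python3 -m jog '[[[0,-0.9,0,0,0],[0,-0.9,0,0,0],[0,-0.6,0,0,0],[0,-0.3,0,0,0],[0,0,0,0,0],[0,0,0,0,0],[0,0,0,0,0]]]'
python3 - <<'E'
from h import *
h=np.array([np.cos(np.radians(-13.94)),np.sin(np.radians(-13.94))])
go(list(np.array([.4895,-.2235])-.07*h)+[.272],-13.94)
for n in('side','top'):grab(n,n+'3')
a=cv2.imread('pics/side3.png')[20:220,250:500];b=cv2.imread('pics/top3.png')[180:340,300:500]
cv2.imwrite('pics/c3.png',np.hstack([cv2.resize(a,(400,320)),cv2.resize(b,(400,320))]))
E
```

```text
time: 7.75
position: [0.445, -0.1045, 0.2734]
tool_rot: [-2.471, -1.938, -0.002]
ft_force: [1.1, 0.3, -5.0]
grip_width: 0.25
time: 8.62
position: [0.4214, -0.2056, 0.2733]
tool_rot: [-2.468, -1.943, -0.0]
ft_force: [1.2, 1.1, -5.1]
grip_width: 0.253
t 8.625 pos [ 0.4214 -0.2056  0.2733] rem [ 0.0002 -0.0011 -0.0013] units [-0.02  0.01  0.03] yaw_y -13.59 tilt [-0.     0.001 -1.   ]
turn units 0.07
F [ 1.15  1.1  -5.14] grip 0.253 q [-0.49 -0.18  0.78  1.76  0.13  1.51  0.04]
```

View pics/c3.png

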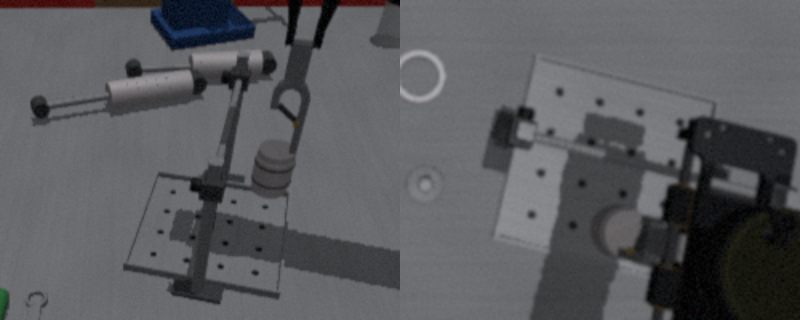

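The side crop shows the hook to the right of the bar (bar at about (235,120), hook opening at (285,105)), facing it. Next I'll measure the hook against the bar in the same camera.

```bash
cat > m.py <<'E'
from h import *
def meas(n,f):
    d=np.load(f'pics/{f}.npz')['d'];W=pts(n,d).reshape(-1,3);a=np.radians(-13.94)
    A=np.array([[np.cos(a),np.sin(a)],[-np.sin(a),np.cos(a)]]);L=np.c_[W[:,:2]@A.T,W[:,2]]  # L0 across bar, L1 along
    b0=A@[.4895,-.2235];t=get_state()['position'];p=A@t[:2]
    bar=L[(abs(L[:,0]-b0[0])<.012)&(abs(L[:,1]-b0[1])<.1)&(L[:,2]>.17)&(L[:,2]<.202)&(abs(L[:,1]-p[1])>.03)]
    print(n,'tcp across,along',p.round(4),'bar n',len(bar),'across med/min/max',np.percentile(bar[:,0],[50,3,97]).round(4),'z',np.percentile(bar[:,2],[50,95]).round(4))
    u=t[2]+.019-.188
    for nm,lo,hi in(('can',.02,.06),('lid',.06,.068),('low',.07,.1),('hook',.125,.15),('tab',.155,.17)):
        q=L[(abs(L[:,0]-p[0])<.035)&(abs(L[:,1]-p[1])<.035)&(L[:,2]>u+lo)&(L[:,2]<u+hi)]
        if len(q)>5:print(nm,len(q),'across',(np.percentile(q[:,0],[2,50,98])-p[0]).round(4),'along',(np.percentile(q[:,1],[2,50,98])-p[1]).round(4),'z',np.percentile(q[:,2]-u,[2,98]).round(4))
E
python3 -c "
from m import *
meas('side','side3');meas('top','top3')"
```

```text
side tcp across,along [ 0.4585 -0.0987] bar n 143 across med/min/max [0.5268 0.5224 0.5319] z [0.1915 0.1934]
can 409 across [-0.0245  0.0006  0.0248] along [0.009  0.0278 0.033 ] z [0.021  0.0586]
lid 255 across [-0.0207  0.0008  0.0213] along [-0.0147  0.0121  0.0299] z [0.0607 0.0658]
low 67 across [-0.0235 -0.019  -0.0147] along [0.0028 0.0113 0.0138] z [0.0708 0.099 ]
hook 149 across [-0.023   0.0069  0.0205] along [-0.0013  0.01    0.0125] z [0.1253 0.1497]
tab 107 across [-0.0134 -0.0001  0.0116] along [-0.0005  0.0094  0.012 ] z [0.1554 0.1696]
top tcp across,along [ 0.4585 -0.0987] bar n 302 across med/min/max [0.5301 0.5257 0.535 ] z [0.1919 0.1942]
can 167 across [-0.0224  0.0029  0.0281] along [-0.0024  0.0224  0.0273] z [0.0208 0.0582]
lid 315 across [-0.0166  0.0058  0.0253] along [-0.008   0.0079  0.0236] z [0.0611 0.0675]
low 18 across [-0.0203 -0.0166 -0.0118] along [0.0065 0.0073 0.0081] z [0.0725 0.099 ]
hook 80 across [-0.0201 -0.0018  0.0232] along [-0.0043  0.0066  0.0082] z [0.1266 0.1494]
tab 54 across [-0.0128  0.0033  0.0175] along [-0.0049  0.0067  0.0078] z [0.1552 0.1696]
```

Both views agree: the hanger is upright and 68.7 mm short of the bar across it, and the bar's axis is at about z 84 in the hanger frame. I'll slide it in by 1.72 units and lower it 4 mm.

```bash
python3 -m jog '[[[0,0,0.2,0.1,0.07],[0,0,0.35,0,0],[0,0,0.35,0,0],[0,0,0.35,0,0],[0,0,0.3,0,0],[0,0,0.17,0,0],[0,0,0,0,0],[0,0,0,0,0],[0,0,0,0,0],[0,0,0,0,0]]]'
python3 - <<'E'
from m import *
go([.488,-.2221,.217],-13.94)
for n in('side','top'):grab(n,n+'4')
meas('side','side4');meas('top','top4')
a=cv2.imread('pics/side4.png')[20:180,280:480];b=cv2.imread('pics/top4.png')[180:340,300:500]
cv2.imwrite('pics/c4.png',np.hstack([cv2.resize(a,(400,320)),cv2.resize(b,(400,320))]))
E
```

```text
time: 9.98
position: [0.4876, -0.2237, 0.2696]
tool_rot: [-2.477, -1.932, -0.001]
ft_force: [0.0, 0.1, -5.5]
grip_width: 0.25
t 9.975 pos [ 0.4876 -0.2237  0.2696] rem [ 0.0004  0.0016 -0.0526] units [0.04 0.   1.32] yaw_y -14.09 tilt [ 0.001  0.    -1.   ]
turn units -0.03
F [ 0.05  0.11 -5.5 ] grip 0.25 q [-0.47  0.04  0.89  1.63 -0.03  1.49  0.18]
side tcp across,along [ 0.5272 -0.0996] bar n 120 across med/min/max [0.527  0.5224 0.5319] z [0.1914 0.1931]
can 235 across [-0.0253 -0.0107  0.0246] along [0.0017 0.0178 0.026 ] z [0.0204 0.0593]
lid 163 across [-0.0216 -0.0044  0.0215] along [-0.0185  0.0061  0.023 ] z [0.0608 0.0655]
low 137 across [-0.0233 -0.0031  0.0045] along [-0.0301  0.0064  0.0321] z [0.0728 0.0979]
hook 136 across [-0.0234 -0.0092  0.02  ] along [-0.0029  0.0075  0.0098] z [0.1253 0.1496]
tab 97 across [-0.0124 -0.001   0.0114] along [0.0026 0.0073 0.0105] z [0.1553 0.1696]
top tcp across,along [ 0.5272 -0.0996] bar n 184 across med/min/max [0.5301 0.5257 0.535 ] z [0.1916 0.1946]
can 131 across [-0.0225 -0.0094  0.0275] along [-0.0078  0.0176  0.0249] z [0.0214 0.0585]
lid 206 across [-0.0177  0.0114  0.0253] along [-0.0099  0.0065  0.0208] z [0.0614 0.0671]
low 116 across [-0.0204  0.0019  0.008 ] along [-0.0019  0.0125  0.0334] z [0.0761 0.0942]
hook 78 across [-0.0206 -0.0018  0.0229] along [-0.0049  0.0051  0.0071] z [0.1253 0.1495]
tab 43 across [-0.0112  0.0027  0.0169] along [-0.0004  0.0062  0.0069] z [0.1554 0.169 ]
```

View pics/c4.png

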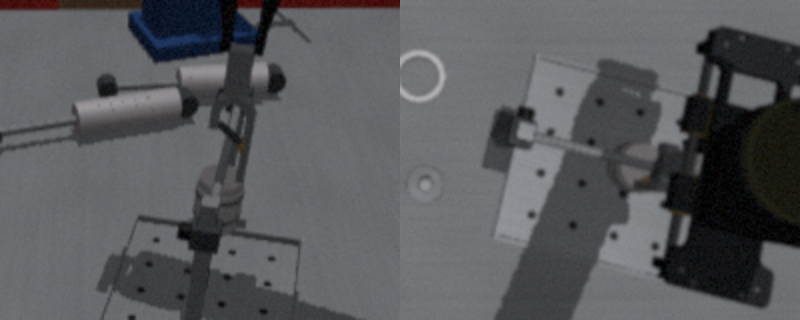

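The bar runs through the mouth under the gate, aligned to within 1 mm. Now I'll push down slowly in stages, watching the force.

```bash
python3 -m jog '[[[0,0,0,0.15,0],[0,0,0,0.15,0],[0,0,0,0.15,0],[0,0,0,0.1,0],[0,0,0,0.1,0],[0,0,0,0.1,0]]]'
python3 -m jog '[[[0,0,0,0.1,0],[0,0,0,0.1,0],[0,0,0,0,0]]]'
python3 -m jog '[[[0,0,0,0.1,0],[0,0,0,0.1,0],[0,0,0,0,0]]]'
```

```text
time: 10.82
position: [0.4877, -0.2238, 0.2398]
tool_rot: [2.477, 1.932, 0.0]
ft_force: [-2.7, 0.5, -0.3]
grip_width: 0.256
time: 11.2
position: [0.4869, -0.2234, 0.2306]
tool_rot: [-2.476, -1.931, 0.002]
ft_force: [-3.8, -0.3, -2.2]
grip_width: 0.249
time: 11.58
position: [0.4871, -0.2234, 0.2227]
tool_rot: [-2.476, -1.932, 0.002]
ft_force: [-3.1, 1.6, -3.8]
grip_width: 0.255
```

```bash
python3 -m jog '[[[0,0,0,0.06,0],[0,0,0,0.06,0],[0,0,0,0,0]]]'
python3 -m jog '[[[0,0,0,0.05,0],[0,0,0,0,0]]]'
python3 -m jog '[[[0,0,0,0.03,0],[0,0,0,0,0]]]'
```

```text
time: 11.95
position: [0.4881, -0.2236, 0.2181]
tool_rot: [2.476, 1.932, 0.001]
ft_force: [-0.4, 0.2, -6.6]
grip_width: 0.253
time: 12.2
position: [0.4882, -0.2236, 0.2167]
tool_rot: [2.476, 1.932, 0.001]
ft_force: [0.1, 0.2, -4.8]
grip_width: 0.249
time: 12.45
position: [0.4878, -0.2236, 0.2154]
tool_rot: [2.477, 1.932, 0.0]
ft_force: [-0.5, 0.9, -5.8]
grip_width: 0.253
```

The force is back to free weight, which suggests the gate has slipped off. I'll continue to the seat in 1 mm steps.

```bash
for i in 1 2; do :; done
python3 -m jog '[[[0,0,0,0.03,0],[0,0,0,0,0]]]'
python3 -m jog '[[[0,0,0,0.03,0],[0,0,0,0,0]]]'
python3 - <<'E'
from m import *
grab('side','side5');meas('side','side5')
a=cv2.imread('pics/side5.png')[20:180,280:480];cv2.imwrite('pics/c5.png',cv2.resize(a,(800,600),interpolation=2)[:,:])
E
```

```text
time: 12.7
position: [0.4877, -0.2236, 0.2142]
tool_rot: [-2.477, -1.932, -0.0]
ft_force: [-0.5, 1.4, -5.6]
grip_width: 0.251
time: 12.95
position: [0.4877, -0.2236, 0.2129]
tool_rot: [-2.477, -1.932, 0.0]
ft_force: [0.1, -1.0, -5.7]
grip_width: 0.25
side tcp across,along [ 0.5272 -0.0996] bar n 68 across med/min/max [0.5271 0.5224 0.5318] z [0.1916 0.193 ]
can 129 across [-0.0259 -0.0169  0.0195] along [0.003  0.0195 0.0265] z [0.0204 0.0577]
lid 67 across [-0.023  -0.0123  0.0199] along [-0.0196  0.0029  0.0214] z [0.0604 0.0672]
low 48 across [-0.0237 -0.0195 -0.015 ] along [0.006  0.0078 0.0105] z [0.0711 0.0996]
hook 157 across [-0.0231  0.0002  0.0199] along [-0.0033  0.008   0.0329] z [0.1261 0.1492]
tab 86 across [-0.0136 -0.0013  0.0133] along [-0.0033  0.0075  0.0102] z [0.1552 0.1693]
```

View pics/c5.png

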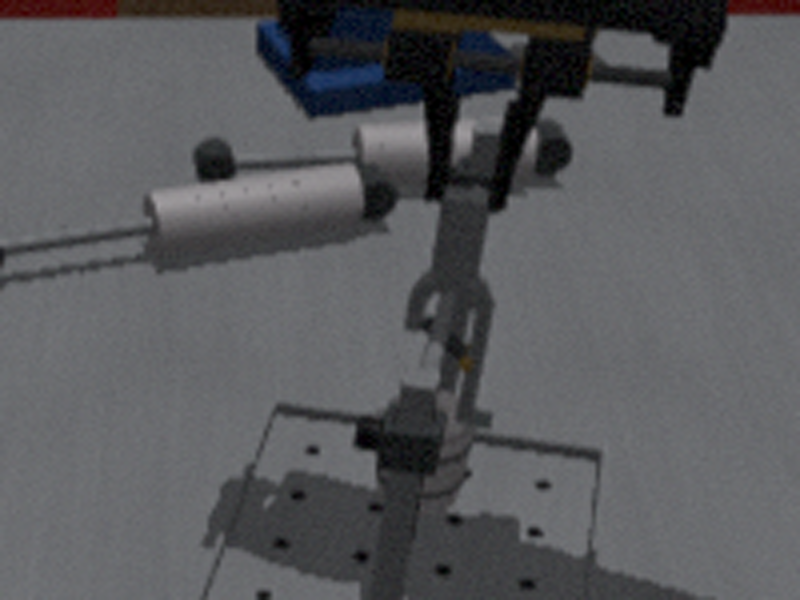

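The bar (460,300) now sits inside the crook. The gate runs below it, from the hinge at (465,360) to the nose at (425,320), so it has shut. I'll feel for the seat.

```bash
python3 -m jog '[[[0,0,0,0.02,0],[0,0,0,0,0]]]'
python3 -m jog '[[[0,0,0,0.02,0],[0,0,0,0,0]]]'
python3 -m jog '[[[0,0,0,0.02,0],[0,0,0,0,0]]]'
```

```text
time: 13.25
position: [0.4877, -0.2236, 0.2122]
tool_rot: [-2.477, -1.932, -0.0]
ft_force: [-0.7, -0.3, -5.2]
grip_width: 0.253
time: 13.5
position: [0.4877, -0.2236, 0.2114]
tool_rot: [-2.477, -1.932, 0.0]
ft_force: [-0.7, -0.3, -5.1]
grip_width: 0.252
time: 13.75
position: [0.4877, -0.2236, 0.2106]
tool_rot: [-2.477, -1.932, -0.0]
ft_force: [-0.2, -0.3, -5.5]
grip_width: 0.252
```

```bash
python3 -m jog '[[[0,0,0,0.02,0],[0,0,0,0,0]]]'
python3 -m jog '[[[0,0,0,0.015,0],[0,0,0,0,0]]]'
```

```text
time: 14.0
position: [0.4878, -0.2237, 0.21]
tool_rot: [2.477, 1.932, 0.0]
ft_force: [-1.0, 0.1, -4.4]
grip_width: 0.257
time: 14.25
position: [0.488, -0.2238, 0.2098]
tool_rot: [2.477, 1.932, 0.001]
ft_force: [0.2, 0.9, -0.6]
grip_width: 0.253
```

It's seated: the bar now carries about 5 N. I'll open gently and withdraw straight up.

```bash
python3 -m jog '[[[0,0,0,0,0],[0.26,0,0,0,0],[0.3,0,0,0,0],[0.4,0,0,0,0],[0.6,0,0,0,0],[0.6,0,0,0,0],[0.6,0,0,0,0]]]' 5
python3 -m jog '[[[0.6,0,0,-0.2,0],[0.6,0,0,-0.5,0],[0.6,0,0,-0.6,0],[0.6,0,0,-0.6,0],[0.6,0,0,-0.6,0],[0.6,0,0,-0.6,0],[0.6,0,0,0,0],[0.6,0,0,0,0],[0.6,0,0,0,0],[0.6,0,0,0,0]]]'
python3 - <<'E'
from m import *
grab('side','side6');grab('top','top6')
a=cv2.imread('pics/side6.png')[20:180,280:480];b=cv2.imread('pics/top6.png')[120:340,250:500]
cv2.imwrite('pics/c6.png',np.hstack([cv2.resize(a,(440,400),interpolation=2),cv2.resize(b,(360,400))]))
W=pts('side',np.load('pics/side6.npz')['d'])
an=np.radians(-13.94);A=np.array([[np.cos(an),np.sin(an)],[-np.sin(an),np.cos(an)]]);L=np.c_[W.reshape(-1,3)[:,:2]@A.T,W.reshape(-1,3)[:,2]]-[.5272,-.0996,0]
for lo,hi in((.06,.1),(.1,.108),(.11,.14),(.17,.185),(.2,.225),(.225,.26)):
    q=L[(abs(L[:,0])<.035)&(abs(L[:,1])<.035)&(L[:,2]>lo)&(L[:,2]<hi)]
    if len(q)>3:print(lo,hi,len(q),np.percentile(q[:,0],[2,50,98]).round(4),np.percentile(q[:,1],[2,98]).round(4),q[:,2].max().round(4))
go([0,0,0])
E
```

```text
time: 15.12
position: [0.4877, -0.2236, 0.2092]
tool_rot: [-2.477, -1.932, -0.0]
ft_force: [0.5, -0.2, 0.3]
grip_width: 0.58
time: 16.38
position: [0.4874, -0.2235, 0.3326]
tool_rot: [-2.476, -1.932, 0.001]
ft_force: [0.2, 0.2, -0.0]
grip_width: 0.6
0.06 0.1 137 [-0.0248 -0.0154  0.0232] [0.0018 0.0262] 0.0998
0.1 0.108 52 [-0.0222 -0.0123 -0.0019] [-0.0186  0.0201] 0.1066
0.11 0.14 48 [-0.0229 -0.0185 -0.0143] [0.0058 0.0096] 0.1391
0.17 0.185 59 [-0.0227  0.0121  0.0208] [0.0007 0.0098] 0.1848
0.2 0.225 132 [-0.0118 -0.      0.0114] [0.0054 0.0101] 0.2249
0.225 0.26 165 [-0.0117 -0.0007  0.0109] [-0.0037  0.0102] 0.2487
t 16.475 pos [ 0.4876 -0.2236  0.3329] rem [-0.4876  0.2236 -0.3329] units [  2.46 -13.18   8.33] yaw_y -14.08 tilt [-0.001  0.    -1.   ]
F [ 0.22  1.04 -0.54] grip 0.597 q [-0.47  0.04  0.89  1.51 -0.03  1.61  0.17]
```

View pics/c6.png

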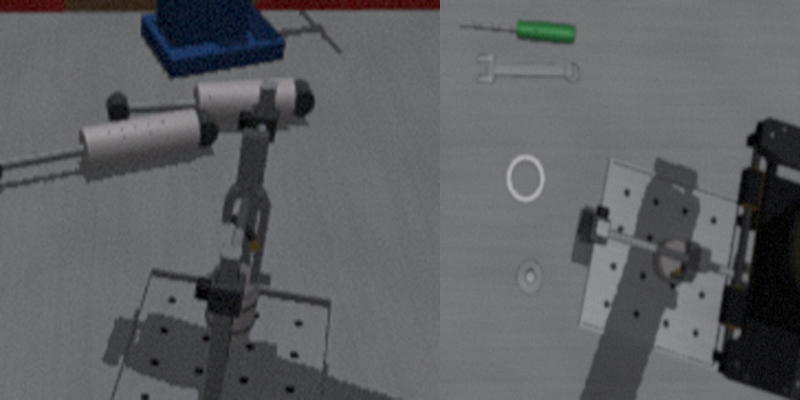

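It hangs upright (tab top at 0.249, so the seat is at about 0.188), the gate runs up to the nose, and the bystanders are in place. I'll hand it in.

```bash
python3 -c "from bench import job;print(job.close_job())"
```

```text
the job is handed in; nothing more can be done
None
```

I hung the reservoir on the drip bar by its snap hook and handed the job in at about 16.5 s. No verdict came back.

- **Method:** I gripped the tab across its 24 mm at 40 N and slid the hook's mouth over the bar sideways. Then I pushed down in small steps until I felt the seat, opened the jaws and backed straight up.
- **Forces:** The gate's resistance (about 5 N upwards, 4 N sideways) rose and then fell away as the gate slipped off. At the seat the bar carried about 5 N. These are readings taken at the end of each move, so I did not see peaks within a move, but nothing came near 25 N.
- **Final pictures:**
  - The reservoir hangs upright, with the tab centred over the bar to within about 1 mm.
  - The seat is about 0.188 m above the bench.
  - The gate looks shut under the bar.
  - The jaws are well clear above.
  - The wrench, screwdriver, collar and piston look undisturbed.
- **Not measured:** I judged the gate shut from the picture and the force drop, not from its angle. I checked the bystanders by eye only, and did not take a second picture to confirm the reservoir was still.
- **Disagreements:** The two cameras differed by 3 to 4 mm in absolute position, but agreed on the hook-to-bar distance to about 0.2 mm. The hook seated about 1 mm lower than the camera estimate.

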